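Centre the ink-mixing pot on the scale and tare it

TASK

The empty brass mixing pot was set down near the edge of the bench scale's round pan. Without gripping or lifting it, nudge it with light fingertip taps, low on its belly so that it does not tip or fall off, until the whole pot stands inside the dark ring marked on the pan; then take the hand off the pot and press the wide tare key on the front of the scale all the way down. Do not press the small round power key, and do not disturb the ink jar, the squeegee or the ink spatula.

Things in the scene. Friction and masses are not known exactly. Their poses are not given: they have to be found in the camera images.
- scale: grey bench scale, 220 x 180 mm, fixed to the table; origin at the middle of its underside on the table. Its -x side is the front, with the display and the two keys on a flat panel 39 mm above the table; behind the panel is a raised deck, 54 mm high. The pan's axis stands 35 mm along the scale's +x from its origin. It may be turned up to about 0.4 rad.
- pan: round steel weighing pan, 120 mm across, on the scale; it does not move. Origin at the centre of its flat top face, 70 mm above the table; z up (its x and y directions mean nothing). A thin dark ring, 88 mm across inside, 4 mm wide, is marked round its centre, so that the centred pot has 8 mm to spare all round
- pot: empty open brass pot, 64 mm tall, about 0.19 kg: foot 44 mm across, belly 72 mm across at 26 mm height, narrower neck, mouth 58 mm across, wall 2.5 mm. Origin: centre of the foot's underside; z up its axis. It starts 20 to 32 mm off the pan's centre, to any side. Pushed at the belly it slides; pushed higher, at neck or mouth, it tends to tip. A finger pointing straight down beside it meets the belly. Over 12 N on it is too rough
- tare_top (a point): centre of the top of the tare key: wide black rectangular key, 17 mm by 32 mm (the long side along the scale's y), at the front right of the panel as seen from the front, 117 mm in front of the pan's centre and 62 mm to its -y side; its top stands 45 mm above the table, 6 mm above the panel
- tare_key (a joint): travel of the tare key: 0 up, 0.0035 m fully down; it is spring loaded, starts to move at 1.2 N and takes 4 N fully down, and springs back. It counts as pressed beyond 0.0025 m
- power_top (a point): centre of the top of the power key: small round black key, 12 mm across, at the front left of the panel, 136 mm from the tare key; not to be pressed
- power_key (a joint): travel of the power key: 0 up, 0.0035 m fully down
- ink_jar: bystander: closed ink jar, 68 mm across, 95 mm tall, beside the scale on its +y side; origin at the centre of its underside
- squeegee: bystander: wooden printing squeegee with a rubber blade, 250 x 110 x 30 mm, lying on the table on the scale's -y side; origin near its middle on the table
- knife: bystander: ink spatula 200 mm long, lying on the table behind the scale (its +x side); origin on the table

How it is judged:
By the outcome, as a careful person would: the job done as asked, in the order asked, and still so for the second after the job is handed in, with the robot touching nothing.
It also fails if it takes over 54 s, if anything falls off the work surface, if the arm or the gripper's body presses on something with over 40 N, if the wrist force passes 120 N, or if a joint passes its speed limit or range.

ROBOT

A 7-joint arm with a two-finger parallel gripper is mounted at the origin on the work surface. World frame = base frame: x ahead of the robot, y to its left, z up, the work surface at z = 0. Lengths are in m, angles in rad, forces in N, time in s.
With the tool pointing down it reaches from about 0.4 to 0.85 m from the base axis. Payload 10.4 kg.
Tool frame: the origin (TCP) lies at the very end of the fingers, on their centre line; the grasp point (between the pads) lies 19 mm behind it; y points along the fingers, x is the direction in which the jaws open and shut, and the axes are right-handed (so a half turn about y gives the same grasp; the last joint's range is limited). The gripper opens to 87 mm and grips with 3 to 60 N. Pads are 19 mm wide; open, the fingers measure 117 mm over their backs; the gripper's body (75 mm by 190 mm) begins 51 mm behind the grasp point.
Start: joints at [1.105, 0.332, -0.065, 1.46, 0.022, 1.35, -0.088], TCP at [0.268, -0.565, 0.223] pointing down, gripper open.
Joint ranges: [-2.6, 2.6], [-0.5, 2.12], [-1.47, 1.34], [0.16, 2.42], [-1.27, 4.41], [0.06, 2.06], [-2.6, 2.6]. Speed limits (rad/s): [2.22, 2.22, 2.79, 2.79, 3.14, 3.14, 3.14].

INTERFACE

Orientations are given as a unit quaternion [x, y, z, w].
In Python, from bench import readout, vision, r gives the robot as it stands.
- The arm moves only by the tool arm_command, never from a script. Its argument "targets" is a list that holds one entry, the list of rows, each a list of 6 numbers: the shift along the tool's x, y, z in m, then the turn, a rotation vector about the tool's x, y, z in degrees. A call has 1 to 12 rows; each row shifts and turns the commanded pose from where the row before left it, along the tool's axes as they then stand; what a row does not reach is not made up. A row lasts 1/12 s, in which the tool goes at most 41.7 mm and 7.16 degrees, less where a joint would pass 70% of its speed; a pose out of reach is approached as far as the arm can. A call is refused whole if a number of a shift passes 0.0417 or a number of a turn 7.16, either way. A call with a gripper value outside its range is refused whole. "hand" is the opening, from 0 (shut) to 1 (fully open), set as the call begins (left out, the last holds). The fingers move at their own pace and stop on an object; "grip_force" is the grip in N (left out, the last holds). Time passes only in rows, so rows that do not move let the fingers close. It gives the time, the measured TCP pose, the force and the opening at its end, in the units of the state.
- readout.read_state(): the state, without advancing time (a new reading comes with each control period).
- vision.camera(name): name is "scene" or "top" or "wrist"; returns a dict with "pixels" (384x512x3 uint8, blue, green, red), "fovy" (degrees; the focal length in pixels is half the picture's height over the tangent of half this angle, whatever the lens; pixels are square), "cx", "cy" (the principal point, pixels), "R" (3x3) and "t" (3): a world point X has camera coordinates R X + t; the wrist camera has in their place "mount" (4x4, takes a point from camera to tool coordinates, whose origin is the TCP and whose axes are the tool frame's). Camera axes: x right, y down, z forward; pixel columns grow to the right and rows downward; lengths in m; the calibration is good to about 2 mm. A picture is of the moment at which its call begins: read the wrist's pose just before it. There is no depth.
- r.close_job(): hands the job in, once; it reports no verdict.
The state is a dict: "time": time; "joint_positions": joint angles; "joint_vel": joint speeds; "joint_torque": joint torques, N m; "ee_pos": TCP position; "eef_rot": TCP orientation; "ft_force": force on the tool from outside, world axes, zero at the start; "torque": the same for the moment, N m; "width": finger opening in m.
Only numpy, scipy, OpenCV 4.12 (cv2) and the standard library are available. Lean on these libraries where they do the work, as an engineer would, in place of code of your own. Each camera call takes 0.05 s, during which the arm holds its last target.

## Working session

There is one attempt and no reset: what is moved stays moved. The work goes in short steps, Python scripts to look and compute and a tool call to move; the robot and the scene stay as the last step left them, time stands still between calls to the robot, and variables do not carry over. Pictures are saved under pics/ and viewed, and the job is handed in when it is done.

Besides the shell and the picture viewer there is one more tool, called as name([rows], argument=value, ...), one row to a line, values as JSON. arm_command: Moves the arm, as the interface text tells. Its arguments: {"type":"object","properties":{"targets":{"type":"array","items":{"type":"array","items":{"type":"array","items":{"type":"number"}}}},"hand":{"type":"number"},"grip_force":{"type":"number"}},"required":["targets"]}

```bash
ls; mkdir -p pics; python3 - <<'E'
from bench import readout, vision, r
import cv2
s=readout.read_state(); print(s)
for n in ("scene","top","wrist"):
    c=vision.camera(n); cv2.imwrite(f"pics/{n}0.png",c["pixels"]); print(n,{k:v for k,v in c.items() if k!="pixels"})
E
```

```text
pics
{'time': 0.0, 'joint_positions': array([ 1.10539797,  0.33288598, -0.0646716 ,  1.46095635,  0.02159304,
        1.34987108, -0.08850397]), 'joint_vel': array([ 0.0002423 , -0.00214409, -0.00077186,  0.00103518,  0.00086207,
       -0.00207736, -0.00043618]), 'joint_torque': array([ 4.58281211e-04, -6.23251104e+01,  2.50791782e-02, -3.89909470e+01,
       -6.12492976e-02,  3.96516651e-02,  1.36311942e-04]), 'ee_pos': array([ 0.26761003, -0.56438314,  0.22173787]), 'eef_rot': array([-0.59734187,  0.3784397 , -0.377563  ,  0.59783967]), 'ft_force': array([-0.10374808, -0.71795017,  0.12765751]), 'torque': array([-0.02661109, -0.04759685, -0.01320993]), 'width': 0.08733608092767928}
scene {'fovy': 46.281663619702385, 'cx': 253.7739098557923, 'cy': 195.1416295068465, 'R': array([[ 0.16778338,  0.98574056, -0.01281766],
       [ 0.82248676, -0.14714006, -0.54942273],
       [-0.54347426,  0.08164165, -0.83544621]]), 't': array([-0.15393675, -0.44115318,  1.61277532])}
top {'fovy': 53.681129513285455, 'cx': 256.47430277623187, 'cy': 191.92595287273028, 'R': array([[ 0.00481598, -0.99998584, -0.00226283],
       [-0.98135528, -0.00429143, -0.1921546 ],
       [ 0.19214217,  0.00314605, -0.98136206]]), 't': array([0.04536073, 0.59099256, 0.78277807])}
wrist {'fovy': 67.88175782991294, 'cx': 258.02484126149636, 'cy': 193.68980430776105, 'mount': array([[ 9.99999823e-01,  3.90870594e-04,  4.48341499e-04,
        -1.31519176e-04],
       [-3.36165034e-04, -2.50438372e-01,  9.68132485e-01,
        -1.61741829e-01],
       [ 4.90696435e-04, -9.68132465e-01, -2.50438197e-01,
         6.84125325e-02],
       [ 0.00000000e+00,  0.00000000e+00,  0.00000000e+00,
         1.00000000e+00]])}
```

View pics/scene0.png

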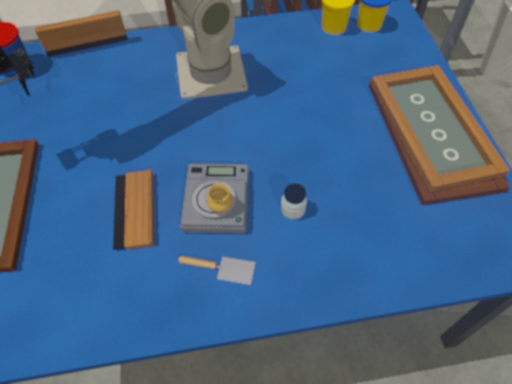

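View pics/top0.png

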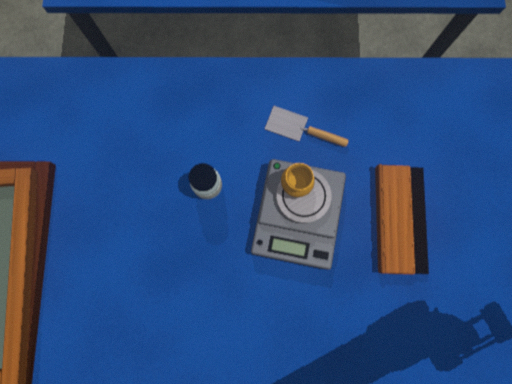

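View pics/wrist0.png

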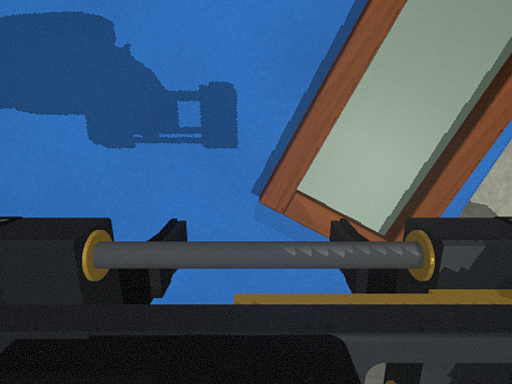

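```bash
cat > h.py <<'E'
import numpy as np, cv2
from scipy.spatial.transform import Rotation as Ro
from bench import readout, vision, r
def foc(c): return 192/np.tan(np.radians(c["fovy"]/2))
def cam(n):
    s=readout.read_state(); c=vision.camera(n)
    if n=="wrist":
        M=np.array(c["mount"]); Rt=Ro.from_quat(s["eef_rot"]).as_matrix()
        Rcw=Rt@M[:3,:3]; p=Rt@M[:3,3]+s["ee_pos"]; c["R"]=Rcw.T; c["t"]=-Rcw.T@p
    return c
def ray(c,u,v,z):
    f=foc(c); d=np.array(c["R"]).T@np.array([(u-c["cx"])/f,(v-c["cy"])/f,1]); o=-np.array(c["R"]).T@np.array(c["t"])
    return o+d*(z-o[2])/d[2]
def proj(c,X):
    p=np.array(c["R"])@X+c["t"]; return np.array([c["cx"],c["cy"]])+foc(c)*p[:2]/p[2]
E
python3 - <<'E'
from h import *
c=cam("top"); im=c["pixels"]
cr=cv2.resize(im[150:280,235:365],(780,585) if 0 else (600,600),interpolation=cv2.INTER_CUBIC); cv2.imwrite("pics/topz.png",cr)
c=cam("scene"); cv2.imwrite("pics/scenez.png",cv2.resize(c["pixels"][150:245,170:265],(600,600),interpolation=cv2.INTER_CUBIC))
E
```

```text
(no output)
```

View pics/topz.png

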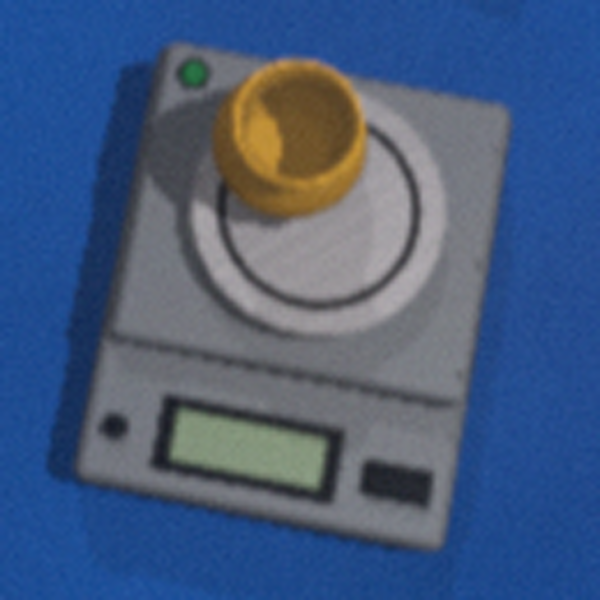

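View pics/scenez.png

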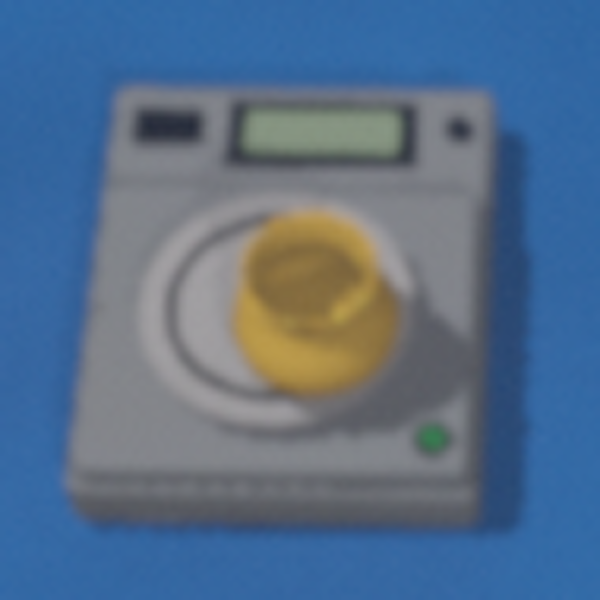

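```bash
cat >> h.py <<'E'
from scipy.optimize import least_squares
def cfit(P,c0,R=None):
    # robust circle fit
    f=lambda q: np.hypot(P[:,0]-q[0],P[:,1]-q[1])-(q[2] if R is None else R)
    s=least_squares(f,list(c0)+([.046] if R is None else []),loss="soft_l1",f_scale=.001); return s.x,np.std(s.fun)
def brass(c):
    hsv=cv2.cvtColor(c["pixels"],cv2.COLOR_BGR2HSV)
    m=cv2.inRange(hsv,(12,110,50),(32,255,255)); return m
def grid(c,m,z):
    v,u=np.nonzero(m); return np.array([ray(c,a,b,z)[:2] for a,b in zip(u,v)])
E
python3 - <<'E'
from h import *
rois={"top":(235,150,130,125),"scene":(170,150,95,95)}
c0={"top":(304,195),"scene":(214,198)}
for n in ("top","scene"):
    c=cam(n); print(n,"cam at",-np.array(c["R"]).T@c["t"])
    x,y,w,h=rois[n]; roi=np.zeros((384,512),np.uint8); roi[y:y+h,x:x+w]=255
    g=cv2.cvtColor(c["pixels"],cv2.COLOR_BGR2GRAY); hsv=cv2.cvtColor(c["pixels"],cv2.COLOR_BGR2HSV)
    g0=ray(c,*c0[n],.07)[:2]; print("guess",g0)
    b=brass(c)&roi; bd=cv2.dilate(b,np.ones((7,7)))
    # ring: local dark (blackhat), within 38..54mm of guess, not brass
    bh=cv2.morphologyEx(g,cv2.MORPH_BLACKHAT,np.ones((7,7)))
    m=((bh>25)&(bd==0)&(roi>0)).astype(np.uint8)
    P=grid(c,m,.07); 
    q=g0
    for k in range(4):
        d=np.hypot(*(P-q[:2]).T); S=P[(d>.036)&(d<.053)] if k<2 else P[(d>.041)&(d<.051)]; q,e=cfit(S,q[:2])
    print("ring",q,e,len(S))
    # keys: dark blobs in panel
    dk=((hsv[...,2]<70)&(roi>0)).astype(np.uint8)
    nn,l,st,ce=cv2.connectedComponentsWithStats(dk)
    for i in range(1,nn):
        if st[i,4]>8: print("dark",st[i],ce[i],ray(c,*ce[i],.045))
    gr=cv2.inRange(hsv,(40,40,90),(75,255,255))&roi; v,u=np.nonzero(gr); print('lcd/green',u.mean(),v.mean(),len(u))
    # brass silhouette
    nn,l,st,ce=cv2.connectedComponentsWithStats(b); i=1+np.argmax(st[1:,4]); print("pot",st[i],ce[i])
    k=cv2.findContours((l==i).astype(np.uint8),0,2)[0][0]; 
    np.save(n+"_k.npy",k)
E
```

```text
top cam at [0.42935054 0.04543363 0.88185328]
guess [ 0.58193984 -0.0554229 ]
ring [ 0.58250225 -0.0545719   0.04604676] 0.0017966657882708837 234
dark [282 189   3  12  21] [282.76190476 193.71428571] [ 0.58936618 -0.0109192   0.045     ]
dark [268 236  41  23 208] [288.07692308 246.98557692] [ 0.47091534 -0.02152374  0.045     ]
dark [257 240   5   5  18] [259.27777778 241.88888889] [0.48168342 0.04143705 0.045     ]
dark [313 250  15   9 100] [320.32 254.31] [ 0.45544861 -0.09151172  0.045     ]
lcd/green 287.7049808429119 242.03065134099617 261
pot [281 164  34  33 861] [297.5981417  179.71544715]
scene cam at [ 1.26517255 -0.04483924  1.10303433]
guess [ 0.58319359 -0.05293534]
ring [ 0.58226794 -0.05468504  0.04607228] 0.0015196000214500118 66
dark [192 169   9   3  18] [196.27777778 169.61111111] [ 0.45879097 -0.09250055  0.045     ]
lcd/green 238.0 219.0 11
pot [207 184  25  28 541] [219.1090573 197.9297597]
```

```bash
cat >> h.py <<'E'
ROI={"top":(235,130,140,145),"scene":(165,145,105,100)}
def pot(n,c=None,verbose=True):
    c=c or cam(n); x,y,w,h=ROI[n]; m=np.zeros((384,512),np.uint8); m[y:y+h,x:x+w]=255
    b=brass(c)&m; nn,l,st,ce=cv2.connectedComponentsWithStats(b); i=1+np.argmax(st[1:,4])
    k=cv2.findContours((l==i).astype(np.uint8),cv2.RETR_EXTERNAL,cv2.CHAIN_APPROX_NONE)[0][0][:,0].astype(float)
    ctr=k.mean(0); k=k+0.5*(k-ctr)/np.linalg.norm(k-ctr,axis=1)[:,None]   # pixel outer edge
    o=-np.array(c["R"]).T@c["t"]; out=[]
    for z,R,sg in ((.134,.029,1),(.096,.036,-1)):
        P=np.array([ray(c,*p,z)[:2] for p in k]); q=P.mean(0)
        for _ in range(10):
            a=q-o[:2]; a=a/np.linalg.norm(a); d=(P-q); d=d/np.linalg.norm(d,axis=1)[:,None]
            S=P[(d@a)*sg>0.45]; q,e=cfit(S,q,R)
        out.append(q)
        if verbose: print(n,"mouth" if sg>0 else "belly",q,"rms",e,len(S))
    return out
PAN=np.array([.5824,-.0546])
E
python3 - <<'E'
from h import *
for n in("top","scene"):
    for q in pot(n): print(q-PAN, np.hypot(*(q-PAN)))
E
```

```text
top mouth [ 0.6071525  -0.03804805] rms 0.0007520744072071987 29
top belly [ 0.60995954 -0.0392817 ] rms 0.0007931602054542997 32
[0.0247525  0.01655195] 0.029776720289678083
[0.02755954 0.0153183 ] 0.0315305949345486
scene mouth [ 0.61183323 -0.03893119] rms 0.0011628301148064921 20
scene belly [ 0.60910901 -0.03946663] rms 0.0012733617560772759 24
[0.02943323 0.01566881] 0.033344066592790975
[0.02670901 0.01513337] 0.030698373718172717
```

```bash
cat >> h.py <<'E'
def go(p,Rt=None,rows=True):
    s=readout.read_state(); R0=Ro.from_quat(s["eef_rot"]); d=R0.inv().apply(np.array(p)-s["ee_pos"])
    print("pos",s["ee_pos"].round(4),"F",np.round(s["ft_force"],2),"t",s["time"],"tool-shift",d.round(4))
    if Rt is not None: print("rotvec tool deg",(R0.inv()*Ro.from_matrix(Rt)).as_rotvec(degrees=True).round(2))
    return d
def Rdown(zdir):
    z=np.array([*zdir,0.]);z/=np.linalg.norm(z); y=np.array([0,0,-1.]); x=np.cross(y,z); return np.stack([x,y,z],1)
E
python3 - <<'E'
from h import *
print(Ro.from_quat(readout.read_state()["eef_rot"]).as_matrix().round(3))
n=np.array([-.863,-.505])
for v in (n,-n,(n[1],-n[0]),(-n[1],n[0])):
    print(v); go([.66,-.008,.22],Rdown(v))
E
```

```text
[[ 0.428 -0.     0.904]
 [-0.904  0.     0.428]
 [-0.    -1.    -0.   ]]
[-0.863 -0.505]
pos [ 0.2678 -0.5647  0.2225] F [-0.49 -0.66  0.26] t 0.45 tool-shift [-0.335   0.0025  0.5929]
rotvec tool deg [  0.   175.03   0.  ]
[0.863 0.505]
pos [ 0.2678 -0.5647  0.2225] F [-0.49 -0.66  0.26] t 0.45 tool-shift [-0.335   0.0025  0.5929]
rotvec tool deg [ 0.   -4.97 -0.  ]
(np.float64(-0.505), np.float64(0.863))
pos [ 0.2678 -0.5647  0.2225] F [-0.49 -0.66  0.26] t 0.45 tool-shift [-0.335   0.0025  0.5929]
rotvec tool deg [ -0.   -94.97  -0.  ]
(np.float64(0.505), np.float64(-0.863))
pos [ 0.2678 -0.5647  0.2225] F [-0.49 -0.66  0.26] t 0.45 tool-shift [-0.335   0.0025  0.5929]
rotvec tool deg [ 0.   85.03 -0.  ]
```

arm_command([
  [[-0.0168,0,0.0296,0,0,0],[-0.0168,0,0.0296,0,0,0],[-0.0168,0,0.0296,0,0,0],[-0.0168,0,0.0296,0,0,0],[-0.0168,0,0.0296,0,0,0],[-0.0168,0,0.0296,0,0,0],[-0.0168,0,0.0296,0,0,0],[-0.0168,0,0.0296,0,0,0],[-0.0168,0,0.0296,0,0,0],[-0.0168,0,0.0296,0,0,0],[-0.0168,0,0.0296,0,0,0],[-0.0168,0,0.0296,0,0,0]],
], hand=0)

```text
time: 1.45
ee_pos: [0.5031, -0.2289, 0.2228]
eef_rot: [0.598, -0.378, 0.378, -0.598]
ft_force: [1.0, -0.8, -0.5]
width: 0.0147
```

```bash
python3 - <<'E'
from h import *
go([.66,-.008,.22],Rdown((.863,.505)))
E
```

```text
pos [ 0.5031 -0.2289  0.2228] F [ 1.04 -0.84 -0.47] t 1.45 tool-shift [-0.1324  0.0028  0.2364]
rotvec tool deg [-0.01 -4.97  0.03]
```

arm_command([
  [[-0.0166,0,0.0295,0,0,0],[-0.0166,0,0.0295,0,0,0],[-0.0166,0,0.0295,0,0,0],[-0.0166,0,0.0295,0,0,0],[-0.0166,0,0.0295,0,0,0],[-0.0166,0,0.0295,0,0,0],[-0.0166,0,0.0295,0,0,0],[-0.0166,0,0.0295,0,0,0],[0,0,0,0,-5,0],[0,0,0,0,0,0],[0,0,0,0,0,0]],
], hand=0)

```text
time: 2.37
ee_pos: [0.6587, -0.0097, 0.2223]
eef_rot: [0.613, -0.352, 0.352, -0.613]
ft_force: [-0.5, -1.1, 0.4]
width: 0.0006
```

```bash
python3 - <<'E'
from h import *
go([.66,-.008,.22],Rdown((.863,.505)))
print(readout.read_state()["width"])
for n in ("top","wrist","scene"):
    c=cam(n); cv2.imwrite(f"pics/{n}1.png",c["pixels"])
E
```

```text
pos [ 0.6587 -0.0097  0.2223] F [-0.5  -1.07  0.43] t 2.3667 tool-shift [-0.0008  0.0023  0.002 ]
rotvec tool deg [ 0.03 -0.09  0.01]
0.0005960415336466545
```

View pics/wrist1.png

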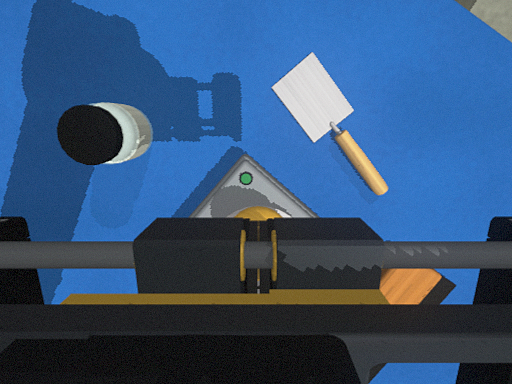

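View pics/scene1.png

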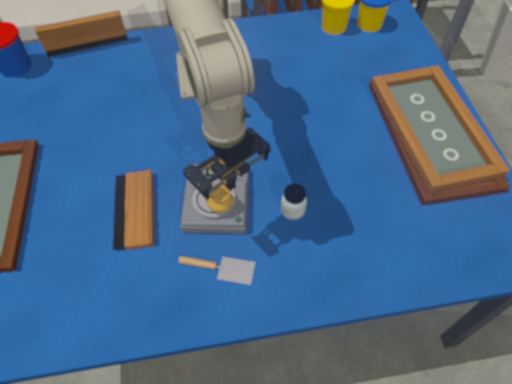

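View pics/top1.png

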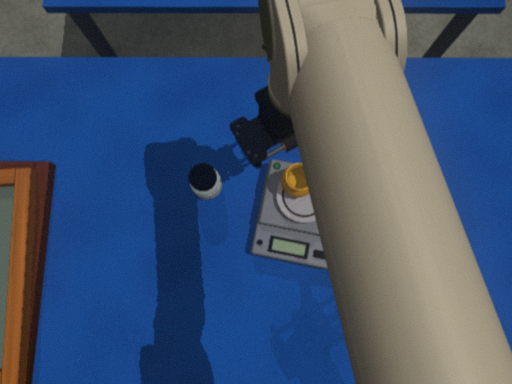

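arm_command([
  [[0,0.03,0,0,0,0],[0,0.03,0,0,0,0],[0,0.03,0,0,0,0],[0,0.03,0,0,0,0],[0,0.0225,0,0,0,0],[0,0,0,0,0,0],[0,0,0,0,0,0],[0,0,0,0,0,0]],
])

```text
time: 3.18
ee_pos: [0.6597, -0.0098, 0.0821]
eef_rot: [-0.613, 0.351, -0.353, 0.614]
ft_force: [0.7, -0.1, 0.4]
width: 0.0005
```

```bash
python3 - <<'E'
from h import *
go([.6586,-.01,.08],Rdown((.863,.505)))
for n in ("top","scene"):
    c=cam(n); x,y,w,h=ROI[n]; cv2.imwrite(f"pics/{n}2.png",cv2.resize(c["pixels"][y:y+h,x:x+w],None,fx=4,fy=4))
    try: pot(n,c)
    except Exception as e: print(e)
E
```

```text
pos [ 0.6597 -0.0098  0.0821] F [ 0.66 -0.11  0.43] t 3.1833 tool-shift [-0.0003  0.0021 -0.001 ]
rotvec tool deg [-0.11 -0.04  0.08]
top mouth [ 0.59422763 -0.02639636] rms 0.005593241714627232 24
top belly [ 0.61278854 -0.03778097] rms 0.010014835627601866 41
scene mouth [ 0.65791064 -0.04155571] rms 0.004681699220399677 17
scene belly [ 0.6133775  -0.02768101] rms 0.008817326228139756 26
```

View pics/scene2.png

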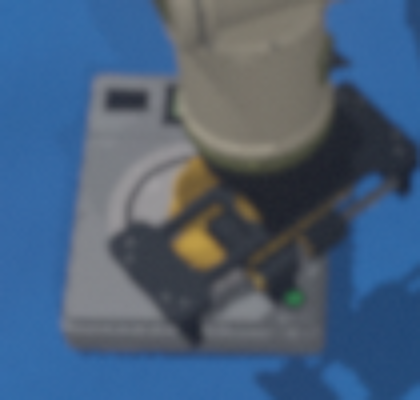

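View pics/top2.png

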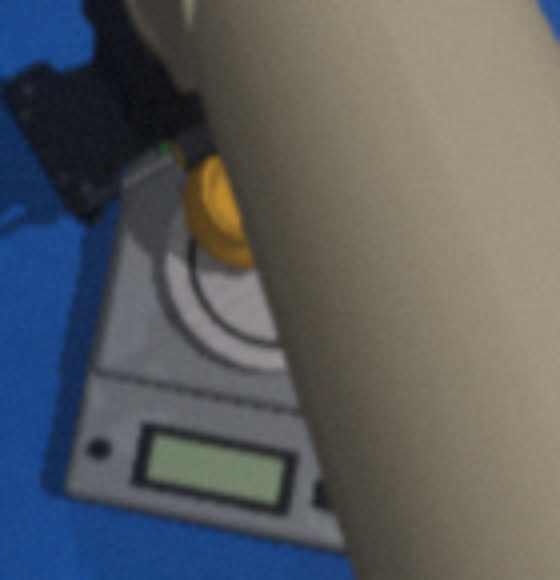

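arm_command([
  [[0,0,-0.003,0,0,0],[0,0,-0.003,0,0,0],[0,0,-0.002,0,0,0],[0,0,-0.002,0,0,0],[0,0,-0.002,0,0,0],[0,0,-0.002,0,0,0],[0,0,-0.002,0,0,0],[0,0,-0.002,0,0,0],[0,0,-0.002,0,0,0],[0,0,-0.002,0,0,0]],
])

```text
time: 4.12
ee_pos: [0.6397, -0.0205, 0.0801]
eef_rot: [-0.613, 0.351, -0.352, 0.614]
ft_force: [1.9, 0.2, 0.9]
width: 0.0002
```

```bash
python3 - <<'E'
from h import *
go([.6217,-.0316,.082],Rdown((.863,.505)))
for n in ("top",):
    c=cam(n); x,y,w,h=ROI[n]; cv2.imwrite(f"pics/{n}3.png",cv2.resize(c["pixels"][y:y+h,x:x+w],None,fx=4,fy=4))
E
```

```text
pos [ 0.6397 -0.0205  0.0801] F [1.88 0.18 0.87] t 4.1167 tool-shift [ 0.0005 -0.0019 -0.0212]
rotvec tool deg [-0.02  0.04  0.01]
```

View pics/top3.png

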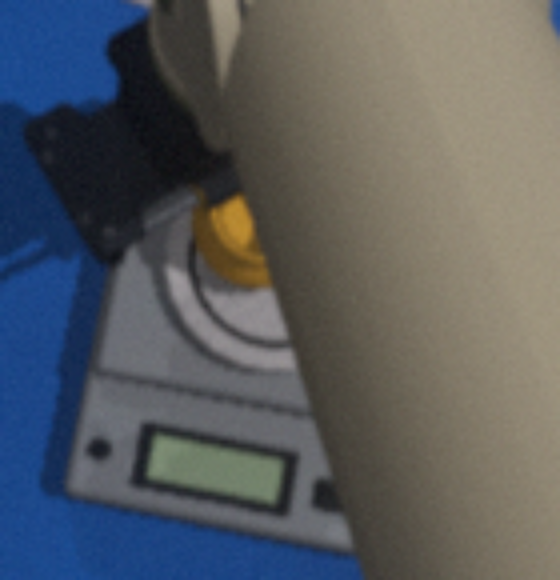

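arm_command([
  [[0,0,-0.002,0,0,0],[0,0,-0.002,0,0,0],[0,0,-0.002,0,0,0],[0,0,-0.002,0,0,0],[0,0,-0.002,0,0,0],[0,0,-0.002,0,0,0],[0,0,-0.002,0,0,0],[0,0,-0.002,0,0,0],[0,0,0,0,0,0]],
])

```text
time: 4.92
ee_pos: [0.6255, -0.0289, 0.08]
eef_rot: [0.614, -0.352, 0.352, -0.613]
ft_force: [-0.4, 0.2, -0.3]
width: 0.0007
```

```bash
python3 - <<'E'
from h import *
go([.6217,-.0316,.082],Rdown((.863,.505)))
for n in ("top",'scene'):
    c=cam(n); x,y,w,h=ROI[n]; cv2.imwrite(f"pics/{n}4.png",cv2.resize(c["pixels"][y:y+h,x:x+w],None,fx=4,fy=4))
E
```

```text
pos [ 0.6255 -0.0289  0.08  ] F [-0.45  0.17 -0.26] t 4.9167 tool-shift [ 0.0004 -0.002  -0.0047]
rotvec tool deg [0.03 0.02 0.  ]
```

View pics/top4.png

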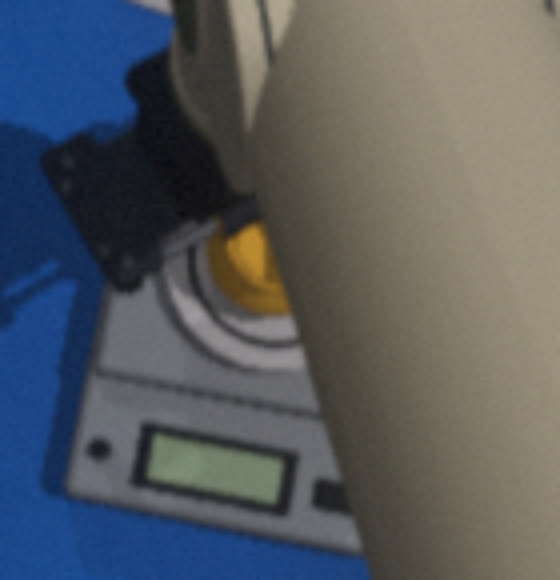

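arm_command([
  [[0,0,0.006,0,0,0],[0,0,0.01,0,0,0],[0,-0.03,0,0,0,0],[0,-0.03,0,0,0,0],[0,-0.03,0,0,0,0],[0,-0.035,0,0,0,0],[-0.035,-0.02,0,0,0,0],[-0.04,0,0,0,0,0],[-0.04,0,0,0,0,0],[-0.04,0,0,0,0,0],[-0.03,0,0,0,0,0],[0,0,0,0,0,0]],
])

```text
time: 6.02
ee_pos: [0.5432, 0.1474, 0.226]
eef_rot: [-0.614, 0.349, -0.348, 0.616]
ft_force: [0.5, 0.1, 0.3]
width: 0.0004
```

```bash
python3 - <<'E'
from h import *
go([.6217,-.0316,.082],Rdown((.863,.505)))
for n in ("top",'scene'):
    c=cam(n); x,y,w,h=ROI[n]; cv2.imwrite(f"pics/{n}5.png",cv2.resize(c["pixels"][y:y+h,x:x+w],None,fx=4,fy=4))
    for q in pot(n,c): print(q-PAN, np.hypot(*(q-PAN)))
E
```

```text
pos [0.5432 0.1474 0.226 ] F [0.45 0.14 0.25] t 6.0167 tool-shift [ 0.1941  0.1436 -0.025 ]
rotvec tool deg [-0.09  0.62 -0.12]
top mouth [ 0.58401328 -0.05013423] rms 0.0007699300064608782 29
top belly [ 0.58530105 -0.05088715] rms 0.0006138983407754351 34
[0.00161328 0.00446577] 0.004748238322398025
[0.00290105 0.00371285] 0.004711832264243335
scene mouth [ 0.58457226 -0.04925648] rms 0.0016582961430502555 19
scene belly [ 0.58368107 -0.0504564 ] rms 0.0013755236557886855 24
[0.00217226 0.00534352] 0.005768179828578922
[0.00128107 0.0041436 ] 0.0043371110898539995
```

View pics/top5.png

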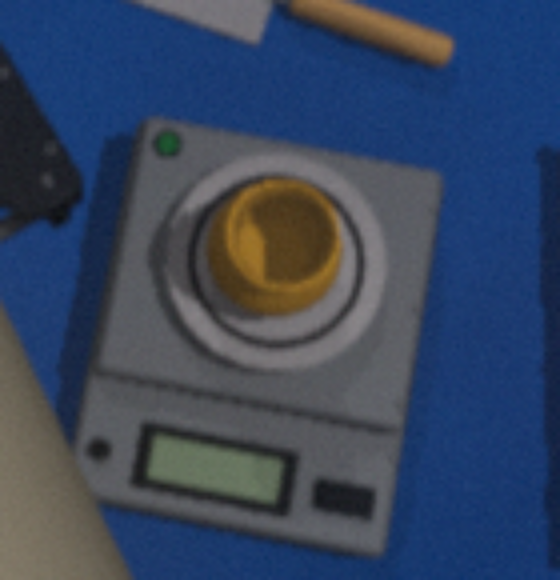

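View pics/scene5.png

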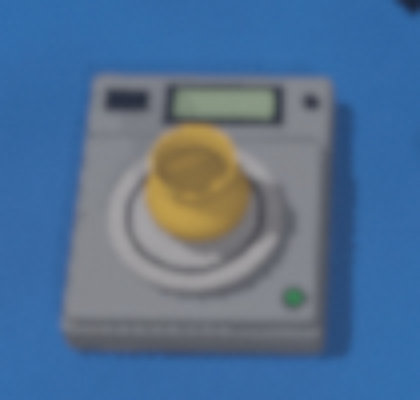

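```bash
python3 - <<'E'
from h import *
go([.6088,.0048,.222],Rdown((.41,.91)))
print(readout.read_state()["joint_positions"])
c=cam("top")
for p in((205,181),(203,172)): print(ray(c,*p,.095))
E
```

```text
pos [0.5462 0.141  0.2255] F [ 0.67 -0.89 -0.35] t 6.1167 tool-shift [ 0.1491  0.0035 -0.0153]
rotvec tool deg [-3.000e-02 -3.519e+01  3.000e-02]
[ 0.15617036  0.24552971 -0.57390926  1.59795098  0.1362353   1.33762997
 -1.47306083]
[0.60659853 0.15749478 0.095     ]
[0.62627627 0.1623763  0.095     ]
```

arm_command([
  [[0.03,0,-0.003,0,0,0],[0.03,0,-0.003,0,0,0],[0.03,0,-0.003,0,0,0],[0.03,0,-0.003,0,0,0],[0.029,0,-0.003,0,0,0],[0,0,0,0,-7,0],[0,0,0,0,-7,0],[0,0,0,0,-7,0],[0,0,0,0,-7,0],[0,0,0,0,-7,0],[0,0,0,0,0,0],[0,0,0,0,0,0]],
])

```text
time: 7.17
ee_pos: [0.609, 0.0016, 0.2247]
eef_rot: [0.69, -0.153, 0.153, -0.69]
ft_force: [0.0, 1.0, 0.5]
width: 0.0
```

```bash
python3 - <<'E'
from h import *
go([.6088,.0048,.082],Rdown((.41,.91)))
E
```

```text
pos [0.609  0.0016 0.2247] F [0.01 0.96 0.5 ] t 7.1667 tool-shift [-0.0015  0.1427  0.0028]
rotvec tool deg [ 0.01 -0.72 -0.02]
```

Lower beside the pot (after backing off 4 mm), then nudge.

arm_command([
  [[-0.001,0,0.004,0,0,0],[0,0.03,0,0,0,0],[0,0.03,0,0,0,0],[0,0.03,0,0,0,0],[0,0.03,0,0,0,0],[0,0.022,0,0,0,0],[0,0,0,0,0,0],[0,0,0,0,0,0]],
])

```text
time: 7.83
ee_pos: [0.609, 0.0072, 0.0826]
eef_rot: [0.691, -0.152, 0.151, -0.691]
ft_force: [0.0, 0.3, 0.5]
width: 0.0003
```

```bash
python3 - <<'E'
from h import *
n=np.array([.41,.91]);n/=np.hypot(*n)
print(PAN+n*.0455); go([*(PAN+n*.0455),.081],Rdown((.41,.91)))
E
```

```text
[ 0.60109055 -0.01311611]
pos [0.609  0.0072 0.0826] F [0.02 0.3  0.49] t 7.8333 tool-shift [ 0.0014  0.0017 -0.0217]
rotvec tool deg [ 0.04 -0.49 -0.1 ]
```

arm_command([
  [[0.001,0,-0.003,0,0,0],[0,0,-0.003,0,0,0],[0,0,-0.002,0,0,0],[0,0,-0.002,0,0,0],[0,0,-0.002,0,0,0],[0,0,-0.0015,0,0,0],[0,0,-0.0015,0,0,0],[0,0,-0.0015,0,0,0],[0,0,-0.0015,0,0,0],[0,0,-0.0015,0,0,0],[0,0,-0.001,0,0,0],[0,0,0,0,0,0]],
])

```text
time: 8.83
ee_pos: [0.6017, -0.012, 0.0831]
eef_rot: [-0.691, 0.151, -0.151, 0.691]
ft_force: [1.1, 0.9, 0.6]
width: 0.0002
```

arm_command([
  [[0,0,0.006,0,0,0],[0,0,0.012,0,0,0],[0,-0.03,0,0,0,0],[0,-0.03,0,0,0,0],[0,-0.03,0,0,0,0],[0,-0.035,0,0,0,0],[0,-0.015,0.03,0,0,0],[0,0,0.04,0,0,0],[0,0,0.04,0,0,0],[0,0,0.04,0,0,0],[0,0,0,0,0,0]],
])

```text
time: 9.75
ee_pos: [0.6712, 0.152, 0.2217]
eef_rot: [-0.69, 0.148, -0.146, 0.693]
ft_force: [-0.1, 1.4, 0.8]
width: 0.0001
```

```bash
python3 - <<'E'
from h import *
go([.4565,-.0927,.2],Rdown((.863,.505)))
for n in ("top",'scene'):
    c=cam(n); x,y,w,h=ROI[n]; cv2.imwrite(f"pics/{n}6.png",cv2.resize(c["pixels"][y:y+h,x:x+w],None,fx=4,fy=4))
    for q in pot(n,c): print(q-PAN, np.hypot(*(q-PAN)))
E
```

```text
pos [0.6712 0.152  0.2217] F [-0.05  1.42  0.79] t 9.75 tool-shift [-0.0963  0.0208 -0.311 ]
rotvec tool deg [-0.16 35.62 -0.3 ]
top mouth [ 0.581233   -0.05459811] rms 0.007698319803419577 38
top belly [ 0.608359   -0.09965366] rms 0.010579219937502217 47
[-1.16700223e-03  1.88703649e-06] 0.0011670037588311793
[ 0.025959   -0.04505366] 0.05199713839463031
scene mouth [ 0.58293857 -0.05316839] rms 0.001695269737225718 18
scene belly [ 0.58245258 -0.05490265] rms 0.0015022210745109336 24
[0.00053857 0.00143161] 0.0015295619481441
[ 5.25758561e-05 -3.02653133e-04] 0.0003071858386323372
```

View pics/top6.png

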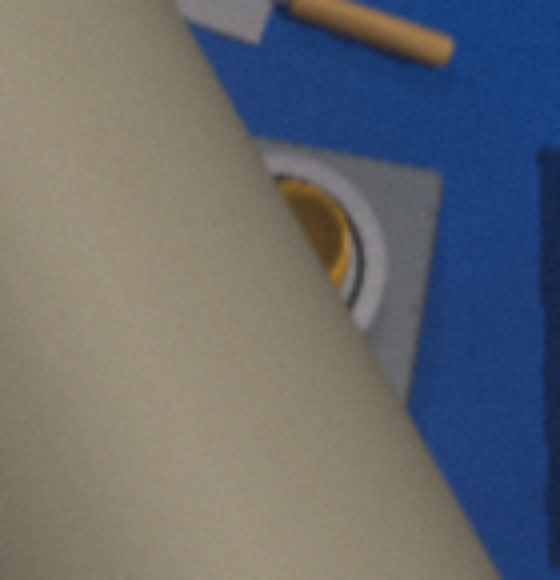

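arm_command([
  [[-0.0107,0,-0.0345,0,0,0],[-0.0107,0,-0.0345,0,0,0],[-0.0107,0,-0.0345,0,0,0],[-0.0107,0,-0.0345,0,0,0],[-0.0107,0,-0.0345,0,0,0],[-0.0107,0,-0.0345,0,0,0],[-0.0107,0,-0.0345,0,0,0],[-0.0107,0,-0.0345,0,0,0],[-0.0107,0,-0.0345,0,0,0],[0,0,0,0,7,0],[0,0,0,0,7,0],[0,0,0,0,7,0]],
])

```text
time: 10.85
ee_pos: [0.4541, -0.1029, 0.2236]
eef_rot: [0.651, -0.277, 0.278, -0.65]
ft_force: [0.2, -0.2, -0.5]
width: 0.0004
```

arm_command([
  [[0,0,0,0,7,0],[0,0,0,0,7,0],[0,0,0,0,7,0],[0,0,0,0,7,0],[0,0,0,0,7,0],[0,0,0,0,7,0],[0,0,0,0,7,0],[0,0,0,0,7,0],[0,0,0,0,0,0],[0,0,0,0,0,0]],
])

```text
time: 11.68
ee_pos: [0.4545, -0.1019, 0.2233]
eef_rot: [0.448, -0.547, 0.548, -0.447]
ft_force: [0.1, -1.2, -0.5]
width: 0.0002
```

```bash
python3 - <<'E'
from h import *
ya=-.19
go([.4565,-.0927,.08],Rdown((np.cos(ya),np.sin(ya))))
print(readout.read_state()["joint_positions"])
c=cam("scene"); cv2.imwrite("pics/scene7.png",cv2.resize(c["pixels"][140:250,165:275],None,fx=4,fy=4))
E
```

```text
pos [ 0.4545 -0.1019  0.2233] F [ 0.12 -1.23 -0.47] t 11.6833 tool-shift [-0.0095  0.1433  0.    ]
rotvec tool deg [-0.02 -0.6   0.03]
[ 0.62884121  0.00530381 -0.50276879  1.83802695  0.0032922   1.29854265
 -1.64604015]
```

View pics/scene7.png

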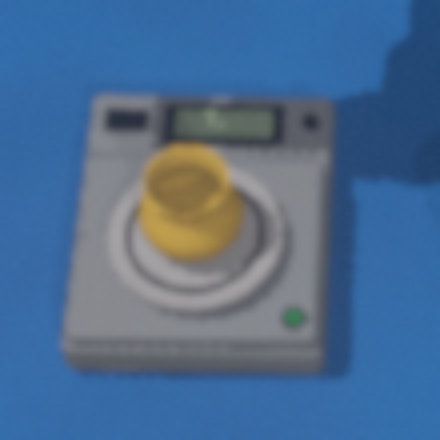

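arm_command([
  [[-0.0095,0,0,0,0,0],[0,0.03,0,0,0,0],[0,0.03,0,0,0,0],[0,0.03,0,0,0,0],[0,0.03,0,0,0,0],[0,0.03,0,0,0,0],[0,0.012,0,0,0,0],[0,0,0,0,0,0],[0,0,0,0,0,0]],
])

```text
time: 12.48
ee_pos: [0.4567, -0.0914, 0.0611]
eef_rot: [-0.447, 0.548, -0.547, 0.447]
ft_force: [0.3, -0.4, 0.3]
width: 0.0003
```

```bash
python3 - <<'E'
from h import *
ya=-.19
go([.4565,-.0927,.0415],Rdown((np.cos(ya),np.sin(ya))))
c=cam("scene"); cv2.imwrite("pics/scene8.png",cv2.resize(c["pixels"][140:250,165:275],None,fx=4,fy=4)); pot("scene",c)
c=cam("wrist"); cv2.imwrite("pics/wrist8.png",c["pixels"])
E
```

```text
pos [ 0.4567 -0.0914  0.0611] F [ 0.29 -0.37  0.31] t 12.4833 tool-shift [0.0013 0.0196 0.0001]
rotvec tool deg [ 0.05 -0.63 -0.03]
scene mouth [ 0.58206447 -0.05382587] rms 0.0010153029838588703 19
scene belly [ 0.58278779 -0.05523365] rms 0.0012558317325985615 23
```

View pics/scene8.png

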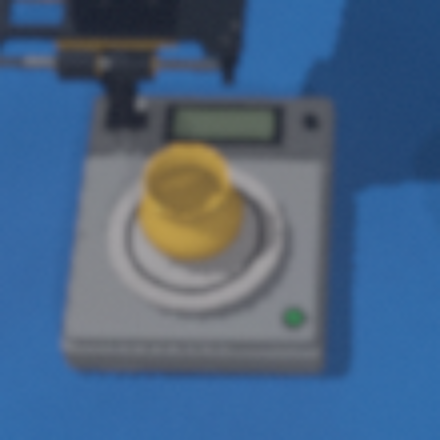

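View pics/wrist8.png

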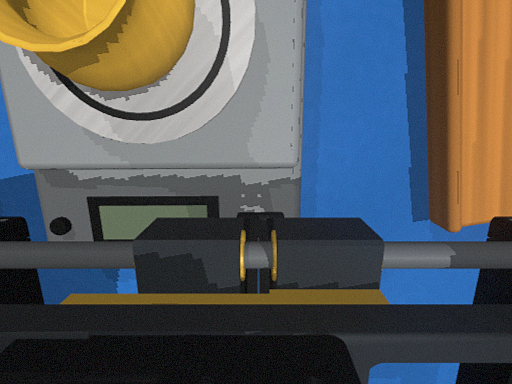

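arm_command([
  [[0,0.006,0,0,0,0],[0,0.004,0,0,0,0],[0,0.003,0,0,0,0],[0,0.002,0,0,0,0],[0,0.0015,0,0,0,0],[0,0,0,0,0,0],[0,0,0,0,0,0]],
])

```text
time: 13.17
ee_pos: [0.4566, -0.0921, 0.0446]
eef_rot: [-0.447, 0.548, -0.548, 0.447]
ft_force: [-0.7, -0.2, 2.5]
width: 0.0001
```

arm_command([
  [[0,0.001,0,0,0,0],[0,0.001,0,0,0,0],[0,0,0,0,0,0]],
])

```text
time: 13.42
ee_pos: [0.4568, -0.0921, 0.0426]
eef_rot: [0.447, -0.548, 0.548, -0.447]
ft_force: [-2.0, -0.4, 3.4]
width: 0.0006
```

arm_command([
  [[0,0.001,0,0,0,0],[0,0.001,0,0,0,0],[0,0,0,0,0,0],[0,0,0,0,0,0]],
])

```text
time: 13.75
ee_pos: [0.4569, -0.0921, 0.0416]
eef_rot: [0.447, -0.548, 0.548, -0.447]
ft_force: [-8.8, 1.2, 19.3]
width: 0.0004
```

arm_command([
  [[0,0.001,0,0,0,0],[0,0,0,0,0,0],[0,0,0,0,0,0]],
])

```text
time: 14.0
ee_pos: [0.4569, -0.0921, 0.0413]
eef_rot: [0.447, -0.548, 0.548, -0.446]
ft_force: [-12.0, 1.8, 31.2]
width: 0.0004
```

arm_command([
  [[0,-0.003,0,0,0,0],[0,-0.01,0,0,0,0],[0,-0.03,0,0,0,0],[0,-0.03,0,0,0,0],[0,-0.03,0,0,0,0],[0,-0.03,0,0,0,0],[0,-0.03,0,0,0,0],[0.04,0,0,0,0,0],[0.04,0,0,0,0,0],[0.04,0,0,0,0,0],[0.04,0,0,0,0,0],[0.04,0,0,0,0,0]],
])

```text
time: 15.0
ee_pos: [0.4157, -0.2897, 0.2031]
eef_rot: [0.447, -0.548, 0.548, -0.447]
ft_force: [1.3, 0.8, 0.2]
width: 0.0003
```

arm_command([
  [[0.03,0,0,0,0,0],[0.02,0,0,0,0,0],[0,0,0,0,0,0],[0,0,0,0,0,0],[0,0,0,0,0,0]],
])

```text
time: 15.42
ee_pos: [0.4067, -0.3359, 0.2026]
eef_rot: [-0.447, 0.548, -0.548, 0.447]
ft_force: [-1.0, 0.3, 0.1]
width: 0.0007
```

```bash
python3 - <<'E'
from h import *
go([.4565,-.0927,.2])
for n in ("top",'scene'):
    c=cam(n); cv2.imwrite(f"pics/{n}9.png",c["pixels"])
    for q in pot(n,c): print(q-PAN, np.hypot(*(q-PAN)))
E
```

```text
pos [ 0.4067 -0.3359  0.2026] F [-1.02  0.26  0.09] t 15.4167 tool-shift [-2.483e-01  2.800e-03 -1.000e-04]
top mouth [ 0.582908   -0.05439707] rms 0.0006497994422183227 28
top belly [ 0.58391377 -0.05549053] rms 0.0006452556286077465 35
[0.000508   0.00020293] 0.0005470307188642076
[ 0.00151377 -0.00089053] 0.001756292322205573
scene mouth [ 0.58245266 -0.05415618] rms 0.0015827641911226853 20
scene belly [ 0.58269098 -0.05500389] rms 0.0014293408544521187 24
[5.26590022e-05 4.43816262e-04] 0.00044692935093565726
[ 0.00029098 -0.00040389] 0.0004977905778445192
```

View pics/top9.png

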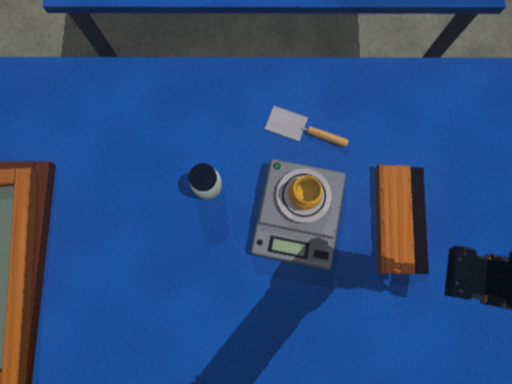

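View pics/scene9.png

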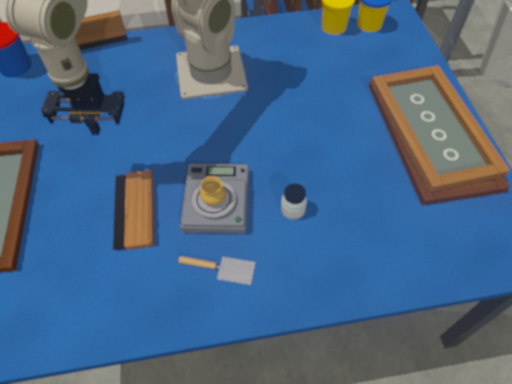

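The pot sits in the ring at top px (306,192), within about 1 mm of centre. The jar, squeegee and spatula are at their starting pixels, and the hand is clear.

```bash
python3 -c "
from bench import r
print(r.close_job())"
```

```text
the job is handed in; nothing more can be done
None
```

The pot is standing inside the ring, the tare key was pressed fully down and released, and the job is handed in at about 15.5 s of the 54 s allowed.

- **Pot:** I nudged it twice with the shut fingertips at belly height, first about 26 mm and then about 5 mm. The last fits from both cameras put its axis 0.4 to 1.8 mm from the ring's centre, against 8 mm to spare. The wrist force read about 2 N or less at the end of each push. I did not log the peak force during contact.
- **Tare key:** The finger pressed until it bottomed at z = 0.0413 m, which is 3.7 mm below the key's given top. The wrist force at the bottom read 31 N up and 12 N sideways, well past the 4 N needed, but under the limits. The hand then lifted clear.
- **Other checks:** The power key was never approached. In the last pictures the ink jar, squeegee and spatula are where they started.
- **Failed readings:** Some pot fits were useless because the arm blocked the view: both cameras while the hand was down beside the pot, and the top camera after the second nudge. I ignored those and measured again with the arm clear.

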